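# Offer up the lid over a box in its glue-up jig

## Task

Get the small wooden box ready for gluing: first slide the jig's clamp jaw against the box, all the way to its end stop, then take the rectangular lid by its handle and carry it over the tool rack to the box, without bumping the rack or disturbing anything else. Finish while still holding the lid in the gripper, still and level, hovering about 15 mm above the box's rim (measured from the lid's lowest face), centred over the box and square with it; it must never touch the box or the jig, because the rim is about to be brushed with glue.

Things in the scene. Friction and masses are not known exactly. Their poses are not given: they have to be found in the camera images.
- box_mouth (a point): Centre of the mouth of the open-topped light-wood box, level with its rim, 75 mm above the bench; axes as the jig's. The box is 90 mm (x) by 130 mm (y) outside, 60 mm tall, walls 8 mm, and is fixed on the jig. With the jaw home, the jaw grip's centre is 95 mm from here in the jig's -x.
- jig: Glue-up jig: fixed plywood base, 250 x 150 mm, 15 mm thick, carrying the box and the clamp jaw. It stands left or right of the tool rack. Origin: underside of the base. Axes: x horizontal from the clamp jaw towards the box, y along the box's long side, z up. Its +x points within about 20 degrees of straight away from the robot.
- jaw (a joint): Sliding dark-wood clamp jaw of the jig: 0 = fully open, 0.05 m = end stop, with its pad against the box. It slides horizontally along the jig's +x (towards the box), stays where it is left, and takes about 3 N plus some damping to slide.
- jaw_grip (a point): Top centre of the jaw's upright grip block, 77 mm above the bench; axes as the jig's. The block is 22 mm (x) by 24 mm (y); its upper 40 mm stand free for fingers at both y sides and at -x. On the +x side the jaw's pad (top 47 mm above the bench, 90 mm wide in y) begins 36 mm from the block's centre.
- lid: The box's rectangular light-wood lid, on the dark rubber mat. Origin: centre of the underside of its lip; z up. From below: lip 70 (x) x 110 (y) x 8 mm, which fits inside the box; panel 92 (x) x 132 (y) x 8 mm; then a central bar handle, 16 mm thick (x), 60 mm long (y), 30 mm tall, its top 46 mm above the origin. 0.11 to 0.23 kg. A half turn about z looks the same.
- round_lid: Another box's lid, round, 108 mm across, with the same bar handle; it lies on the same mat. Not needed. Origin: centre of its underside.
- mat: The dark rubber mat under the two lids, 320 (x) x 180 (y) x 4 mm, fixed. Origin: centre of its underside.
- rack: Fixed wooden tool rack with a row of upright tool handles, 320 mm long (x), 50 mm wide (y), 120 mm tall, running away from the robot between the jig and the mat. Origin: centre of its underside.
- glue: Bystander: white glue bottle, 52 mm across, 130 mm tall. Origin: centre of its underside.
- pot: Bystander: white plastic cup, 72 mm across, 75 mm tall. Origin: centre of its underside.
- offcut: Bystander: light wood offcut, 80 x 60 x 25 mm. Origin: centre of its underside.
- sander: Bystander: cork sanding block, 55 x 100 x 33 mm. Origin: centre of its underside.
- square: Bystander: try square, dark wood stock 110 x 22 x 16 mm, steel blade 160 mm. Origin: centre of its underside.
- driver: Bystander: screwdriver with a yellow handle, lying. Origin: centre of its underside.
- tin: Bystander: round steel tin, 76 mm across, 60 mm tall. Origin: centre of its underside.
Things that resemble listed ones, but are neither listed nor needed, are in the scene too. Leave any grey look-alike of the lid alone.

How it is judged (in metres and radians):
On the way, in this order (a step that is already met when the one before it is completed fails the run):
1. the clamp jaw is at its end stop while the lid still lies on its mat (value of joint jaw above 0.047 m and height (world z) of lid below 0.03 m), for 0.2 s.
2. the lid passes above the tool rack (y of lid in the frame of rack between -0.06 and 0.06 m and height (world z) of lid above 0.12 m), for 0.02 s.
At the end, for the whole second after the job is handed in: The jaw is within 3 mm of its end stop; the lid is held in the fingers, touching nothing of the jig or box, its lowest face 4 to 28 mm above the rim, its centre within 9 mm of the box mouth's centre, its sides within 0.10 rad of the box's (a half turn is the same), level within 0.08 rad and still (value of joint jaw above 0.047 m and z of lid in the frame of box_mouth between 0.004 and 0.028 m and horizontal distance between lid and box_mouth below 0.009 m and angle between the x axis of lid and the x axis of box_mouth, either way round below 0.1 rad and angle between lid's own z axis and vertical below 0.08 rad and linear speed of lid below 0.02 m/s and angular speed of lid below 0.15 rad/s and contact force between lid and jig below 0.1 N and contact force between lid and the fingers above 2 N); the arm keeps its last pose, push and grip.
It fails at once if the lid touches the box or the jig (contact force between lid and jig above 0.5 N).
It fails at once if the tool rack is bumped (contact force between any of lid, the fingers, the arm and rack above 1 N).
It fails at once if the round lid or a bystander is moved by more than 20 mm (distance of any of round_lid, glue, pot, offcut, sander, square, driver, tin from where it was at the start of the episode above 0.02 m).
It also fails if it takes over 54 s, if anything falls off the work surface, if the arm or the gripper's body presses on something with over 40 N, if the wrist force passes 120 N, or if a joint passes its speed limit or range.

## Robot

A 6-joint arm with a two-finger parallel gripper is mounted at the origin on the work surface. World frame = base frame: x ahead of the robot, y to its left, z up, the work surface at z = 0. Lengths are in mm, angles in rad, forces in N, time in s.
With the tool pointing down it reaches from about 275 to 750 mm from the base axis. Payload 10.2 kg.
Tool frame: the origin (TCP) lies midway between the tips of the shut fingers; the grasp point (between the pads) lies 19 mm behind it; z points along the fingers, y is the direction in which the jaws open and shut (so a half turn about z gives the same grasp; the last joint's range is limited). The gripper opens to 85 mm and grips with 20 to 120 N. Pads are 22 mm wide; open, the fingers measure 114 mm over their backs; the gripper's body (76 mm by 85 mm) begins 54 mm behind the grasp point. The pads swing forward as they close: fully open they stand 13 mm farther back than shut.
Start: joints at [1.05, 0.313, 1.498, -0, 1.331, -0.223], TCP at [154.057, 501.894, 231.294] pointing down, gripper open.
Joint ranges: [-2.94, 2.94], [-0.97, 2.17], [0.19, 2.56], [-1.23, 4.37], [0.02, 3.11], [-2.88, 2.88]. Speed limits (rad/s): [2.39, 2.39, 3.01, 3.14, 3.14, 3.14].

## Interface

Orientations are given as a unit quaternion [w, x, y, z].
In Python, from rig import sense, optics, ctrl gives the robot as it stands.
- The arm moves only by the tool play_rows, never from a script. Its argument "plan" is a list of rows, each a list of 7 numbers: the shift along the world's x, y, z in mm, then the turn, a rotation vector about the world's x, y, z in rad, then the opening, from -1 (shut) to 1 (fully open), so that 0 is half open. A call has 1 to 5 rows; each row shifts and turns the pose as measured when the row begins; what a row does not reach is not made up. A row lasts 1/12 s, in which the tool goes at most 41.7 mm and 7.16 degrees, less where a joint would pass 70% of its speed; a pose out of reach is approached as far as the arm can. A call is refused whole if a number of a shift passes 41.7 or a number of a turn 0.125, either way. A call with a gripper value outside its range is refused whole. The fingers move at their own pace and stop on an object; "grip_force" is the grip in N (left out, the last holds). Time passes only in rows, so rows that do not move let the fingers close. It gives the time, the measured TCP pose, the force and the opening at its end, in the units of the state.
- sense(): the state, without advancing time (a new reading comes with each control period).
- optics.capture(name): name is "scene" or "top"; returns a dict with "img" (384x512x3 uint8, blue, green, red), "fx", "fy", "cx", "cy" (pixels), "dist" ([k1, k2, p1, p2, k3] as OpenCV has them; the pictures are not rectified), "world_to_cam" (4x4, takes a point from world to camera coordinates). Camera axes: x right, y up, looking along -z (the intrinsics and any distortion apply to the point x, -y, -z); pixel columns grow to the right and rows downward; lengths in mm; the calibration is good to about 2 mm. A picture is of the moment at which its call begins. There is no depth.
- ctrl.finish_job(): hands the job in, once; it reports no verdict.
The state is a dict: "time_s": time; "joints": joint angles; "dq": joint speeds; "tau": joint torques, N m; "eef_pos": TCP position; "ee_rot": TCP orientation; "force": force on the tool from outside, world axes, zero at the start; "wrist_torque": the same for the moment, N m; "grip_width": opening from 0.0 (shut) to 1.0 (fully open).
Only numpy, scipy, OpenCV 4.12 (cv2) and the standard library are available. Lean on these libraries where they do the work, as an engineer would, in place of code of your own. Each camera call takes 0.05 s, during which the arm holds its last target. There are 200 camera calls.

## Working session

There is one attempt and no reset: what is moved stays moved. The work goes in short steps, Python scripts to look and compute and a tool call to move; the robot and the scene stay as the last step left them, time stands still between calls to the robot, and variables do not carry over. Pictures are saved under pics/ and viewed, about 8 in all and at most 12, crops included, and the job is handed in when it is done.

Besides the shell and the picture viewer there is one more tool, called after "Emit:" as name(argument=value, ...) on one line, values as JSON. play_rows: Moves the arm, as the interface text tells. Its arguments: {"type":"object","properties":{"plan":{"type":"array"},"grip_force":{"type":"number"}},"required":["plan"]}

```bash
mkdir -p pics; cat > h.py <<'E'
import numpy as np, cv2
from rig import sense, optics, ctrl
def cap(n,f=None):
    c=optics.capture(n)
    if f: cv2.imwrite(f,c["img"])
    return c
def K(c): return np.array([[c["fx"],0,c["cx"]],[0,c["fy"],c["cy"]],[0,0,1.]])
F=np.diag([1,-1,-1.])
def px2w(c,uv,z):
    n=cv2.undistortPoints(np.array(uv,float).reshape(-1,1,2),K(c),np.array(c["dist"],float)).reshape(-1,2)
    T=np.array(c["world_to_cam"],float);R,t=T[:3,:3],T[:3,3]
    o=-R.T@t; d=(R.T@(F@np.c_[n,np.ones(len(n))].T)).T
    z=np.broadcast_to(z,len(n)); s=(z-o[2])/d[:,2]
    return o+d*s[:,None]
def w2px(c,p):
    T=np.array(c["world_to_cam"],float)
    q=(F@(T[:3,:3]@np.atleast_2d(np.array(p,float)).T+T[:3,3:])).T
    return cv2.projectPoints(q,np.zeros(3),np.zeros(3),K(c),np.array(c["dist"],float))[0].reshape(-1,2)
E
python3 - <<'E'
from h import *
a=cap("top");b=cap("scene")
np.save("pics/top0.npy",a,allow_pickle=True);np.save("pics/scene0.npy",b,allow_pickle=True)
for n,c in (("top",a),("scene",b)):
    cv2.imwrite(f"pics/{n}0.png",cv2.resize(c["img"],(800,600),interpolation=cv2.INTER_CUBIC))
    T=np.array(c["world_to_cam"]);print(n,-T[:3,:3].T@T[:3,3],T[:3,:3].round(2).tolist(),c["fx"],c["dist"])
print(sense())
E
```

```text
top [ 429.07192545    1.53060207 1311.4649502 ] [[-0.03, -1.0, -0.03], [1.0, -0.03, 0.04], [-0.04, -0.03, 1.0]] 448.243082388472 [-0.09969789  0.          0.          0.          0.        ]
scene [1386.69860473 -514.74140889  783.9634325 ] [[0.49, 0.87, 0.02], [-0.49, 0.25, 0.83], [0.72, -0.42, 0.55]] 442.5529314912629 [-0.05999758  0.          0.          0.          0.        ]
{'time_s': 0.1, 'joints': array([ 1.04964988e+00,  3.13386521e-01,  1.49835016e+00, -1.41667998e-05,
        1.33098645e+00, -2.23408937e-01]), 'dq': array([ 1.06832704e-05, -1.08724026e-03, -2.80893891e-03, -6.02145070e-04,
       -1.26690638e-03, -2.03700164e-03]), 'tau': array([ 1.71432817e-03, -4.12904048e+01, -2.60144949e+01, -3.09958223e-04,
        3.06666378e-03,  1.88273742e-05]), 'eef_pos': array([153.91850137, 501.69679147, 230.80027323]), 'ee_rot': array([-1.99189382e-04,  1.48317801e-01,  9.88939589e-01, -5.29020569e-04]), 'force': array([ 0.26395365,  0.65654554, -1.20690446]), 'wrist_torque': array([ 0.01401574, -0.00637462, -0.00947514]), 'grip_width': 1.0017954540331053}
```

View pics/top0.png

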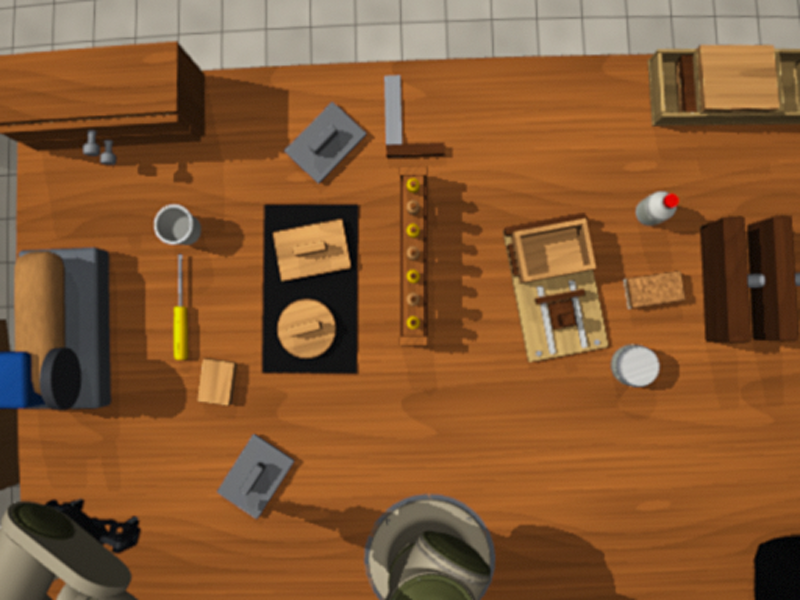

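View pics/scene0.png

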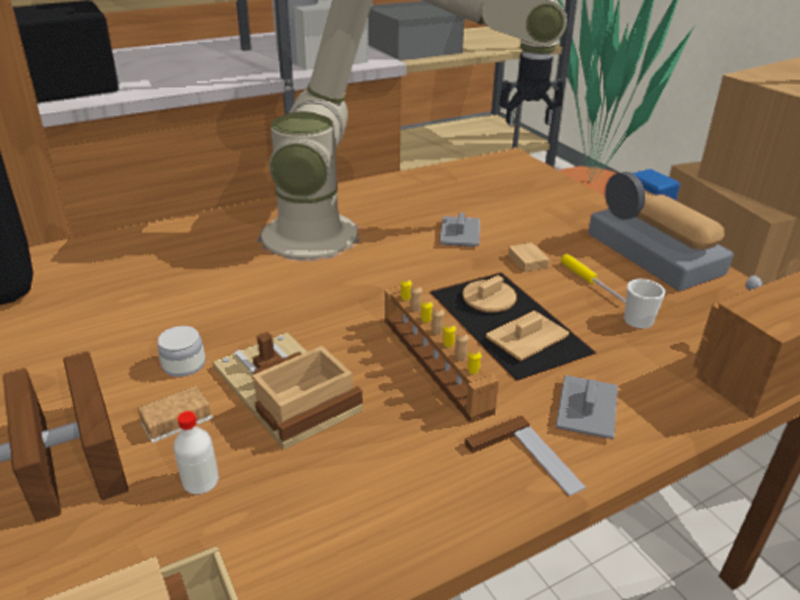

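Top view (800x600): the rectangular lid is at (312,250) on the mat. Things that could be taken for it are the round lid (307,329), the grey look-alikes (326,143) and (257,476), and the light wood offcut (217,382). I choose (312,250). The jig is at (557,290) with its box at (553,248) and jaw grip at (564,313). The rack is at (413,258). Close crop next.

```bash
python3 - <<'E'
from h import *
a=np.load("pics/top0.npy",allow_pickle=True).item()["img"]
# original px = crop/scale + offset ; scale 6
r=lambda x,y,w,h: cv2.resize(a[y:y+h,x:x+w],None,fx=6,fy=6,interpolation=cv2.INTER_CUBIC)
L=r(168,130,65,100);J=r(320,132,68,100)
cv2.imwrite("pics/crop0.png",np.hstack([L,J]))
print(L.shape,J.shape)
E
```

```text
(600, 390, 3) (600, 408, 3)
```

View pics/crop0.png

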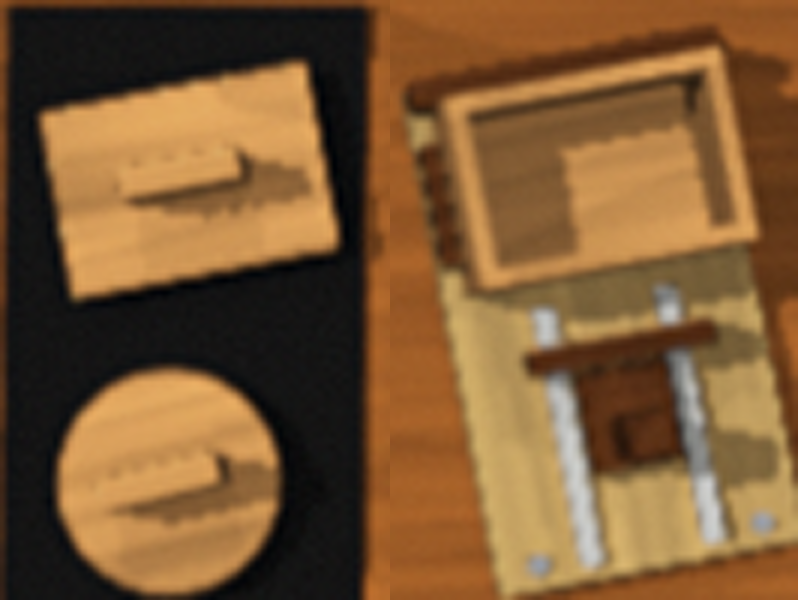

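The crop shows the lid's panel corners at (40,112), (307,62), (340,246), (73,300). The box's rim corners are at (440,100), (718,45), (758,240), (482,290). The jaw grip top is around (645,435).

```bash
cat >> h.py <<'E'
from scipy.optimize import least_squares
def fitrect(P,sx,sy,yaw0):
    """P corners xy; sx,sy sizes -> x,y,yaw; corner order matched by nearest"""
    C=np.array([[1,1],[1,-1],[-1,-1],[-1,1]])*[sx/2,sy/2]
    def m(v): c,s=np.cos(v[2]),np.sin(v[2]); return C@np.array([[c,s],[-s,c]])+v[:2]
    f=lambda v:np.min(np.linalg.norm(P[:,None]-m(v)[None],axis=2),axis=1)
    r=least_squares(f,[*P.mean(0),yaw0]); return r.x,f(r.x)
E
python3 - <<'E'
from h import *
a=np.load("pics/top0.npy",allow_pickle=True).item();b=np.load("pics/scene0.npy",allow_pickle=True).item()
o=lambda p,ox,oy,sx=0:(np.array(p,float)-[sx,0]+.5)/6-.5+[ox,oy]
lid=px2w(a,o([(40,112),(307,62),(340,246),(73,300)],168,130),20)[:,:2]
box=px2w(a,o([(440,100),(718,45),(758,240),(482,290)],320,132,390),75)[:,:2]
print(fitrect(lid,92,132,.2),fitrect(box,90,130,.2))
print("base pts",px2w(a,o([(505,598),(795,545)],320,132,390),15))
print("grip top", px2w(a,o([(645,435),(668,408),(622,418),(618,458),(668,455)],320,132,390),77))
print("pad ends top", px2w(a,o([(527,360),(717,325)],320,132,390),47))
s=512/800
print("rack",px2w(a,np.array([(401,172),(427,172),(427,345),(401,345)])*s,120)); 
print("tin,sander,glue",px2w(a,np.array([(636,366),(655,290),(657,208)])*s,[60,33,130]))
# verify in scene: project lid panel, box rim
E
```

```text
(array([5.84675832e+02, 2.02662121e+02, 1.56422782e-01]), array([1.07298386, 0.43502627, 0.60887355, 1.42217374])) (array([ 5.63253098e+02, -2.35967124e+02,  1.61488630e-01]), array([0.89207462, 1.79542254, 1.30089231, 1.19396179]))
base pts [[ 364.67203734 -194.47561591   15.        ]
 [ 385.64463586 -335.51082522   15.        ]]
grip top [[ 440.29158157 -252.05054815   77.        ]
 [ 452.34212699 -263.12319361   77.        ]
 [ 448.4095788  -241.75306339   77.        ]
 [ 430.14104492 -239.22727723   77.        ]
 [ 430.79932304 -262.30165617   77.        ]]
pad ends top [[ 477.49474451 -203.92680679   47.        ]
 [ 491.24812264 -294.28686627   47.        ]]
rack [[701.10651556  29.4325932  120.        ]
 [699.53817485 -15.30242221 120.        ]
 [402.73789307  -6.05649639 120.        ]
 [404.01101694  38.0928195  120.        ]]
tin,sander,glue [[ 352.3341099  -378.91544147   60.        ]
 [ 488.46154152 -428.12093172   33.        ]
 [ 623.93144322 -406.00531177  130.        ]]
```

Emit:
play_rows(plan=[[40,-40,0,0,0,0.09,-1],[40,-40,0,0,0,0.09,-1],[40,-40,0,0,0,0.09,-1],[40,-40,0,0,0,0.09,-1],[40,-40,0,0,0,0.09,-1]], grip_force=40)

```text
time_s: 0.52
eef_pos: [299.4, 353.1, 229.5]
ee_rot: [-0.002, -0.088, 0.996, -0.001]
force: [1.0, 0.4, 0.2]
grip_width: 0.296
```

```bash
python3 - <<'E'
from h import *
a=np.load("pics/top0.npy",allow_pickle=True).item();b=np.load("pics/scene0.npy",allow_pickle=True).item()
im=cv2.resize(b["img"],None,fx=3,fy=3,interpolation=cv2.INTER_CUBIC)
def rect(x,y,yaw,sx,sy,z,col):
    c,s=np.cos(yaw),np.sin(yaw)
    C=np.array([[1,1],[1,-1],[-1,-1],[-1,1]])*[sx/2,sy/2]@np.array([[c,s],[-s,c]])+[x,y]
    p=w2px(b,np.c_[C,np.full(4,z)]);cv2.polylines(im,[np.int32((p+.5)*3-.5)],True,col,1)
rect(584.7,202.7,.156,92,132,20,(0,0,255))
rect(563.3,-236,.161,90,130,75,(0,0,255))
rect(440,-252,.161,22,24,77,(255,0,0))
rect(552,12,-.03,320,50,120,(0,255,0))
cv2.imwrite("pics/ov.png",im[520:870,380:1180])
E
```

```text
(no output)
```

View pics/ov.png

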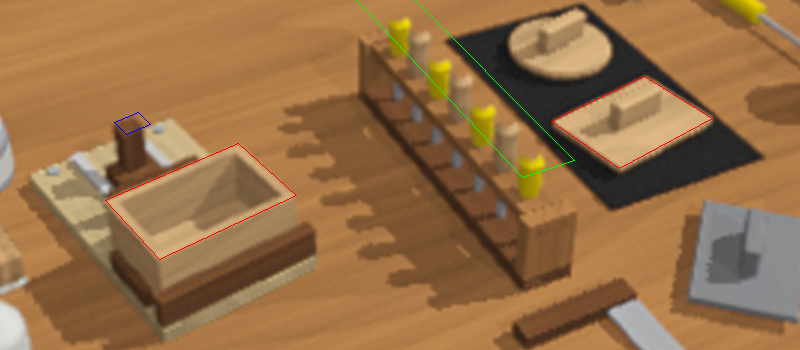

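The overlay matches the lid, the box rim and the jaw grip to within 1–2 mm in the second camera. The rack body and handles stay at or below the 120 mm outline. Moving on.

Emit:
play_rows(plan=[[10,-41,0,0,0,0,-1],[10,-41,0,0,0,0,-1],[10,-41,0,0,0,0,-1],[10,-41,0,0,0,0,-1],[10,-41,0,0,0,0,-1]])

```text
time_s: 0.93
eef_pos: [349.2, 150.9, 228.1]
ee_rot: [-0.002, -0.091, 0.996, -0.002]
force: [1.8, 0.5, 0.6]
grip_width: -0.001
```

Emit:
play_rows(plan=[[10,-41,0,0,0,0,-1],[10,-41,0,0,0,0,-1],[10,-41,0,0,0,0,-1],[10,-41,0,0,0,0,-1],[10,-41,0,0,0,0,-1]])

```text
time_s: 1.35
eef_pos: [395.3, -52.5, 228.1]
ee_rot: [-0.002, -0.091, 0.996, -0.002]
force: [1.1, 0.1, 0.2]
grip_width: -0.0
```

Emit:
play_rows(plan=[[0,-41,0,0,0,0,-1],[0,-41,0,0,0,0,-1],[0,-41,0,0,0,0,-1],[0,-20,0,0,0,0,-1],[0,0,0,0,0,0,-1]])

```text
time_s: 1.77
eef_pos: [393.6, -204.5, 226.8]
ee_rot: [-0.002, -0.087, 0.996, -0.001]
force: [-0.3, 0.9, -0.2]
grip_width: -0.002
```

Emit:
play_rows(plan=[[1,-27,-20,0,0,0,-1],[1,-27,-35,0,0,0,-1],[0,0,-35,0,0,0,-1],[0,0,-35,0,0,0,-1],[0,0,-20,0,0,0,-1]])

```text
time_s: 2.18
eef_pos: [396.8, -261.0, 81.0]
ee_rot: [0.001, -0.086, 0.996, -0.006]
force: [0.1, 0.2, -0.3]
grip_width: 0.0
```

Emit:
play_rows(plan=[[0,0,-15,0,0,0,-1],[0,0,-10,0,0,0,-1],[0,0,0,0,0,0,-1]])

```text
time_s: 2.43
eef_pos: [394.8, -256.5, 49.8]
ee_rot: [-0.002, -0.087, 0.996, -0.001]
force: [-0.4, 0.2, -0.7]
grip_width: 0.001
```

Emit:
play_rows(plan=[[8,-2,0,0,0,0,-1],[8,1,0,0,0,0,-1],[8,1,0,0,0,0,-1],[8,1,0,0,0,0,-1],[6,1,0,0,0,0,-1]])

```text
time_s: 2.85
eef_pos: [436.2, -252.9, 51.8]
ee_rot: [-0.002, -0.087, 0.996, -0.001]
force: [-2.9, -0.6, -2.4]
grip_width: 0.0
```

Emit:
play_rows(plan=[[6,1,0,0,0,0,-1],[6,1,0,0,0,0,-1],[6,1,0,0,0,0,-1]])

```text
time_s: 3.1
eef_pos: [448.0, -250.6, 52.1]
ee_rot: [-0.014, -0.09, 0.996, 0.0]
force: [-75.7, -20.2, 33.7]
grip_width: 0.003
```

Emit:
play_rows(plan=[[-2,0,0,0,0,0,-1],[-10,-1,0,0,0,0,-1],[-20,-3,0,0,0,0,-1],[-10,-1,30,0,0,0,-1],[0,0,40,0,0,0,-1]])

```text
time_s: 3.52
eef_pos: [401.8, -254.6, 119.3]
ee_rot: [-0.018, -0.091, 0.996, 0.004]
force: [1.7, -0.4, 0.3]
grip_width: -0.001
```

Emit:
play_rows(plan=[[0,20,40,0,0,-0.12,0.6],[0,40,40,0,0,-0.12,0.6],[0,40,20,0,0,-0.12,0.6],[0,40,0,0,0,-0.12,0.6],[0,40,0,0,0,-0.12,0.6]])

```text
time_s: 3.93
eef_pos: [404.6, -97.4, 216.2]
ee_rot: [-0.007, 0.208, 0.978, 0.004]
force: [1.1, -0.3, -1.3]
grip_width: 0.709
```

```bash
python3 - <<'E'
from h import *
a=cap("top");im=a["img"]
np.save("pics/top1.npy",a,allow_pickle=True)
cv2.imwrite("pics/c1.png",cv2.resize(im[120:235,310:400],None,fx=5,fy=5,interpolation=cv2.INTER_CUBIC))
E
```

```text
(no output)
```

View pics/c1.png

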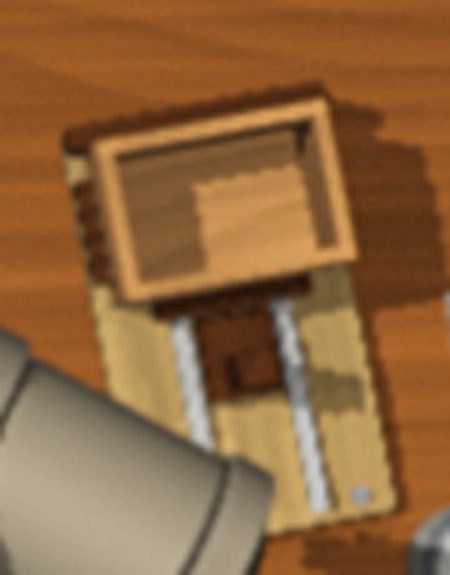

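The jaw's pad sits flush against the box at about (235,300) in the crop, and the 76 N reaction agrees. Next is the lid.

Emit:
play_rows(plan=[[20,36,3,0,0,-0.12,0.6],[20,36,3,0,0,-0.12,0.6],[20,36,3,0,0,-0.12,0.6],[20,36,3,0,0,-0.12,0.6],[20,36,3,0,0,-0.12,0.6]])

```text
time_s: 4.4
eef_pos: [488.8, 57.7, 231.3]
ee_rot: [-0.001, 0.455, 0.891, 0.008]
force: [0.9, -0.5, 0.5]
grip_width: 0.8
```

Emit:
play_rows(plan=[[20,36,0,0,0,-0.12,0.6],[20,36,0,0,0,-0.12,0.6],[20,30,0,0,0,-0.12,0.6],[20,15,0,0,0,-0.04,0.6],[0,0,0,0,0,0,0.6]])

```text
time_s: 4.82
eef_pos: [568.7, 178.4, 233.0]
ee_rot: [0.003, 0.62, 0.784, 0.013]
force: [0.3, 0.5, 0.0]
grip_width: 0.8
```

```bash
python3 - <<'E'
from h import *
a=np.load("pics/top1.npy",allow_pickle=True).item()
p=(np.array([(93,145),(327,97),(357,258),(122,302)],float)+.5)/5-.5+[310,120]
print(fitrect(px2w(a,p,75)[:,:2],90,130,.2))
from scipy.spatial.transform import Rotation as R
s=sense();q=s["ee_rot"];m=R.from_quat(q[[1,2,3,0]]).as_matrix()
print(s["eef_pos"],"yaw",np.arctan2(m[1,1],m[0,1]),"z",m[:,2])
E
```

```text
(array([ 5.63805543e+02, -2.36648814e+02,  1.57183261e-01]), array([1.56965223, 2.57307722, 0.80633621, 2.17653187]))
[568.67109568 178.40352086 232.96104742] yaw 0.2318318525393463 z [ 0.02043184  0.01607262 -0.99966205]
```

Emit:
play_rows(plan=[[8,12,-20,-0.016,0.02,-0.04,0.6],[8,12,-40,0,0,-0.035,0.6],[0,0,-40,0,0,0,0.6],[0,0,-30,0,0,0,0.6],[0,0,0,0,0,0,0.6]])

```text
time_s: 5.23
eef_pos: [586.3, 205.8, 101.3]
ee_rot: [0.003, 0.649, 0.761, 0.005]
force: [-0.6, 0.5, -1.4]
grip_width: 0.8
```

```bash
cat > st.py <<'E'
from h import *
from scipy.spatial.transform import Rotation as R
s=sense();q=s["ee_rot"];m=R.from_quat(q[[1,2,3,0]]).as_matrix()
print(s["time_s"],s["eef_pos"].round(1),"yaw",np.arctan2(m[1,1],m[0,1]).round(4),"z",m[:,2].round(4),s["force"].round(1),s["grip_width"])
E
python3 st.py; python3 - <<'E'
from h import *
b=cap("scene");im=cv2.resize(b["img"],None,fx=3,fy=3,interpolation=cv2.INTER_CUBIC)
cv2.imwrite("pics/c2.png",im[400:900,650:1250])
E
```

```text
5.2333 [586.3 205.8 101.3] yaw 0.1588 z [ 0.0115  0.0035 -0.9999] [-0.6  0.5 -1.4] 0.7997876003951603
```

View pics/c2.png

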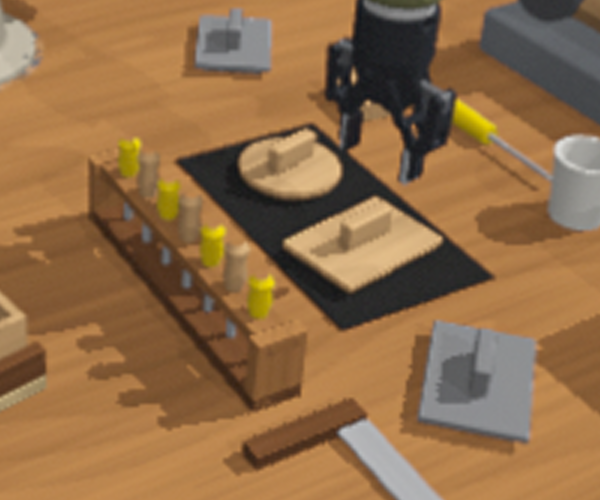

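The open fingers hang above the rectangular lid's handle (365,222) and straddle its thin side, clear of the round lid. Descending.

Emit:
play_rows(plan=[[-1.5,-3,-25,-0.003,0.011,0,0.6],[0,0,-20,0,0,0,0.6],[0,0,-10,0,0,0,0.6],[0,0,0,0,0,0,0.6]])

```text
time_s: 5.62
eef_pos: [590.7, 202.8, 58.4]
ee_rot: [0.006, 0.649, 0.761, 0.008]
force: [-0.4, -0.3, -0.4]
grip_width: 0.799
```

```bash
python3 st.py
```

```text
5.6167 [590.7 202.8  58.4] yaw 0.1594 z [ 0.0194  0.0043 -0.9998] [-0.4 -0.3 -0.4] 0.7986850768015615
```

Emit:
play_rows(plan=[[-6,0,-6,-0.004,0.019,-0.002,0.6],[0,0,-6,0,0,0,0.6],[0,0,0,0,0,0,0.6]])

```text
time_s: 5.87
eef_pos: [586.7, 202.9, 51.1]
ee_rot: [0.002, 0.649, 0.76, 0.003]
force: [0.4, -0.3, -0.7]
grip_width: 0.801
```

```bash
python3 st.py
```

```text
5.8667 [586.7 202.9  51.1] yaw 0.157 z [ 0.0064  0.0013 -1.    ] [ 0.4 -0.3 -0.7] 0.8013694102514481
```

Emit:
play_rows(plan=[[-3,0,-10,-0.001,0.009,0,0.6],[-1,0,-10,0,0.003,0,0.6],[-1,0,-6,0,0.003,0,0.6],[0,0,0,0,0,0,0.6]])

```text
time_s: 6.2
eef_pos: [582.0, 203.2, 24.6]
ee_rot: [-0.003, 0.649, 0.761, -0.002]
force: [-0.3, -0.8, -0.6]
grip_width: 0.797
```

```bash
python3 st.py
```

```text
6.2 [582.  203.2  24.6] yaw 0.1574 z [-6.9e-03  7.0e-04 -1.0e+00] [-0.3 -0.8 -0.6] 0.7973517950353937
```

Emit:
play_rows(plan=[[2.5,0,2,0,-0.006,0,0.6],[0,0,0,0,0,0,-1],[0,0,0,0,0,0,-1],[0,0,0,0,0,0,-1],[0,0,0,0,0,0,-1]], grip_force=50)

```text
time_s: 6.62
eef_pos: [584.9, 203.2, 26.7]
ee_rot: [-0.0, 0.649, 0.761, 0.0]
force: [0.2, -0.1, -0.2]
grip_width: 0.233
```

Emit:
play_rows(plan=[[0,0,0,0,0,0,-1],[0,0,0,0,0,0,-1]])

```text
time_s: 6.78
eef_pos: [585.1, 203.2, 27.2]
ee_rot: [-0.0, 0.649, 0.761, 0.0]
force: [-0.1, 0.5, -1.2]
grip_width: 0.177
```

```bash
python3 st.py
```

```text
6.7833 [585.1 203.2  27.2] yaw 0.1575 z [ 4.e-04  8.e-04 -1.e+00] [-0.1  0.5 -1.2] 0.17667210342860978
```

Gripped: width 0.177 × 85 ≈ 15 mm, which suits the 16 mm handle. Lifting, gently at first.

Emit:
play_rows(plan=[[0,0,8,0,0,0,-1],[0,0,15,0,0,0,-1],[0,0,20,0,0,0,-1],[0,0,25,0,0,0,-1],[0,0,25,0,0,0,-1]], grip_force=60)

```text
time_s: 7.2
eef_pos: [581.2, 202.6, 118.9]
ee_rot: [-0.004, 0.649, 0.76, -0.004]
force: [-0.2, -0.3, -0.4]
grip_width: 0.177
```

Emit:
play_rows(plan=[[0,0,25,0,0,0,-1],[0,0,25,0,0,0,-1],[0,0,25,0,0,0,-1],[0,0,25,0,0,0,-1],[0,0,15,0,0,0,-1]])

```text
time_s: 7.62
eef_pos: [580.0, 202.5, 244.3]
ee_rot: [-0.003, 0.649, 0.76, -0.003]
force: [-0.2, 0.6, -0.8]
grip_width: 0.172
```

```bash
python3 st.py
```

```text
7.6167 [580.  202.5 244.3] yaw 0.1574 z [-9.4e-03 -6.0e-04 -1.0e+00] [-0.2  0.6 -0.8] 0.1717712449987729
```

Emit:
play_rows(plan=[[-1,-15,0,0,-0.008,0,-1],[-1,-25,0,0,0,0,-1],[-1,-30,0,0,0,0,-1],[-1,-30,0,0,0,0,-1],[-1,-30,0,0,0,0,-1]])

```text
time_s: 8.03
eef_pos: [573.3, 71.2, 248.7]
ee_rot: [0.002, 0.646, 0.763, 0.003]
force: [0.1, 0.3, -1.3]
grip_width: 0.175
```

```bash
python3 st.py; python3 - <<'E'
from h import *
b=cap("scene");im=cv2.resize(b["img"],None,fx=2,fy=2,interpolation=cv2.INTER_CUBIC)
cv2.imwrite("pics/c3.png",im[200:700,300:900])
E
```

```text
8.0333 [573.3  71.2 248.7] yaw 0.1659 z [ 0.0068  0.001  -1.    ] [ 0.1  0.3 -1.3] 0.17524287736597316
```

View pics/c3.png

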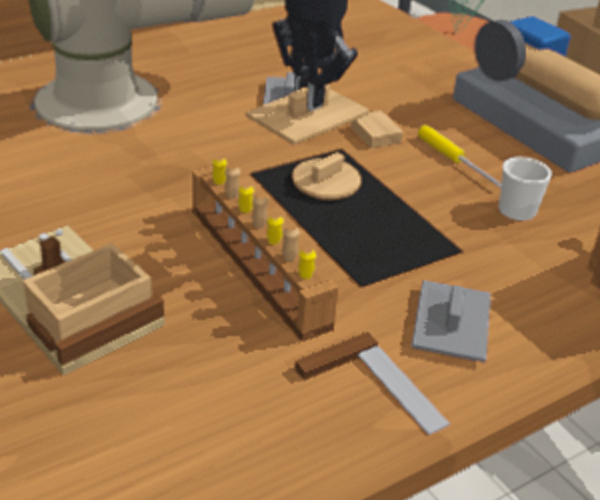

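The lid is held level in the gripper at (307,112), and the mat, round lid and other items are undisturbed. Carrying on over the rack.

Emit:
play_rows(plan=[[-1,-28,0,0,0.005,-0.004,-1],[-1,-30,0,0,0,0,-1],[-1,-30,0,0,0,0,-1],[-1,-30,0,0,0,0,-1],[-1,-30,0,0,0,0,-1]])

```text
time_s: 8.5
eef_pos: [564.1, -88.4, 246.5]
ee_rot: [-0.001, 0.649, 0.761, -0.001]
force: [0.9, -0.1, -1.4]
grip_width: 0.171
```

Emit:
play_rows(plan=[[0,-30,0,0,0,0,-1],[0,-30,0,0,0,0,-1],[0,-30,0,0,0,0,-1],[0,-20,0,0,0,0,-1],[0,-10,0,0,0,0,-1]])

```text
time_s: 8.92
eef_pos: [558.8, -219.9, 243.8]
ee_rot: [-0.003, 0.651, 0.759, -0.002]
force: [-0.5, -0.1, -2.0]
grip_width: 0.171
```

Emit:
play_rows(plan=[[0,0,0,0,0,0,-1]])

```text
time_s: 9.0
eef_pos: [557.9, -222.0, 243.1]
ee_rot: [-0.003, 0.652, 0.758, -0.003]
force: [0.1, -0.2, -0.8]
grip_width: 0.174
```

```bash
python3 st.py
```

```text
9.0 [ 557.9 -222.   243.1] yaw 0.1511 z [-7.9e-03  1.0e-04 -1.0e+00] [ 0.1 -0.2 -0.8] 0.17358154931688502
```

Emit:
play_rows(plan=[[5.5,-14,-15,0,-0.008,0.008,-1],[0,0,-25,0,0,0,-1],[0,0,-25,0,0,0,-1],[0,0,-15,0,0,0,-1],[0,0,0,0,0,0,-1]])

```text
time_s: 9.42
eef_pos: [562.8, -232.2, 160.7]
ee_rot: [0.001, 0.648, 0.762, 0.001]
force: [0.2, 0.3, -1.7]
grip_width: 0.177
```

```bash
python3 st.py
```

```text
9.4167 [ 562.8 -232.2  160.7] yaw 0.1614 z [ 1.9e-03  5.0e-04 -1.0e+00] [ 0.2  0.3 -1.7] 0.17722479944476915
```

Emit:
play_rows(plan=[[0.5,-4,-10,0,0.002,-0.002,-1],[0,0,-10,0,0.002,0,-1],[-1,0,-10,0,0.002,0,-1],[-1,0,-8,0,0.002,0,-1],[0,0,0,0,0,0,-1]])

```text
time_s: 9.83
eef_pos: [562.0, -234.2, 121.7]
ee_rot: [-0.002, 0.648, 0.762, -0.002]
force: [-1.0, 0.9, -1.5]
grip_width: 0.171
```

```bash
python3 st.py
```

```text
9.8333 [ 562.  -234.2  121.7] yaw 0.1621 z [-4.6e-03 -6.0e-04 -1.0e+00] [-1.   0.9 -1.5] 0.17144990528408288
```

Emit:
play_rows(plan=[[1.5,-2.5,-4,0,-0.004,-0.002,-1],[0,0,-4,0,0,0,-1],[0,0,0,0,0,0,-1],[0,0,0,0,0,0,-1]])

```text
time_s: 10.17
eef_pos: [564.1, -237.2, 113.7]
ee_rot: [0.001, 0.648, 0.761, -0.0]
force: [-0.3, 0.1, -1.0]
grip_width: 0.174
```

```bash
python3 st.py; python3 - <<'E'
from h import *
a=cap("top");b=cap("scene")
np.save("pics/top2.npy",a,allow_pickle=True);np.save("pics/scene2.npy",b,allow_pickle=True)
A=cv2.resize(a["img"][130:210,315:395],None,fx=5,fy=5,interpolation=cv2.INTER_CUBIC)
B=cv2.resize(b["img"][180:280,120:240],None,fx=4,fy=4,interpolation=cv2.INTER_CUBIC)
im=np.zeros((500,800,3),np.uint8);B=cv2.resize(b["img"][190:290,145:245],None,fx=4,fy=4,interpolation=cv2.INTER_CUBIC)
im[:400,:400]=A;im[:400,400:]=B;cv2.imwrite("pics/c4.png",im[:400])
E
```

```text
10.1667 [ 564.1 -237.2  113.7] yaw 0.1598 z [ 0.0013 -0.0015 -1.    ] [-0.3  0.1 -1. ] 0.1739031125704586
```

View pics/c4.png

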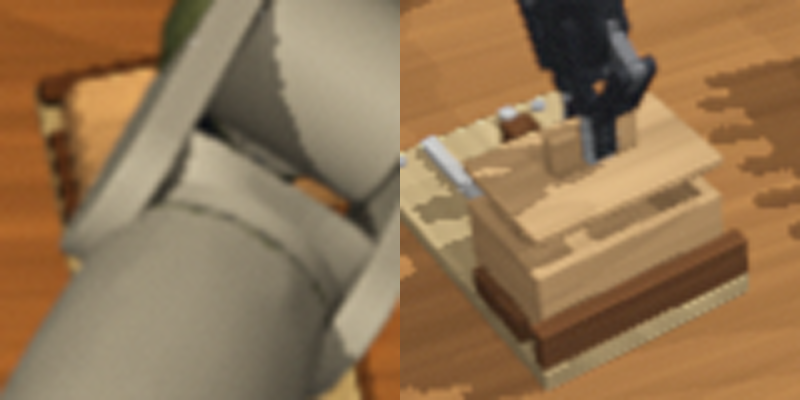

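The lid hovers level and parallel over the box in the scene view. Its panel's top corners are near (722,157), (535,240), (465,163), and the rim corner nearest the camera is near (542,272). I'll compare these with the predicted positions.

```bash
python3 - <<'E'
from h import *
b=np.load("pics/scene2.npy",allow_pickle=True).item()
def C(x,y,yaw,sx,sy,z):
    c,s=np.cos(yaw),np.sin(yaw)
    return np.c_[np.array([[1,1],[1,-1],[-1,-1],[-1,1]])*[sx/2,sy/2]@np.array([[c,s],[-s,c]])+[x,y],np.full(4,z)]
f=lambda p:((w2px(b,p)-[145,190]+.5)*4-.5+[400,0]).round(1).tolist()
print("lid pred",f(C(564,-237,.16,92,132,106.5)));print("rim pred",f(C(563.5,-236.3,.159,90,130,75)))
g=lambda p:(np.array(p,float)-[400,0]+.5)/4-.5+[145,190]
for z in(101,106.5,112):
    r=fitrect(px2w(b,g([(722,157),(535,240),(465,163)]),z)[:,:2],92,132,.16);print(z,r[0].round(3),r[1].round(1))
E
```

```text
lid pred [[722.1, 156.0], [532.8, 241.0], [458.1, 161.4], [641.9, 85.6]]
rim pred [[721.9, 194.8], [538.8, 279.3], [466.8, 200.7], [644.7, 125.0]]
101 [ 5.58988e+02 -2.33567e+02  1.58000e-01] [1.2 1.3 2.1]
106.5 [ 5.65024e+02 -2.35569e+02  1.59000e-01] [1.9 1.2 3. ]
112 [ 5.71673e+02 -2.39147e+02  1.63000e-01] [1.3 2.5 4.5]
```

```bash
python3 - <<'E'
from h import *
b=np.load("pics/scene2.npy",allow_pickle=True).item()
im=cv2.resize(b["img"],None,fx=8,fy=8,interpolation=cv2.INTER_CUBIC)
def rect(x,y,yaw,sx,sy,z,col):
    c,s=np.cos(yaw),np.sin(yaw)
    q=np.c_[np.array([[1,1],[1,-1],[-1,-1],[-1,1]])*[sx/2,sy/2]@np.array([[c,s],[-s,c]])+[x,y],np.full(4,z)]
    cv2.polylines(im,[np.int32((w2px(b,q)+.5)*8-.5)],True,col,1)
rect(564,-237,.16,92,132,106.5,(0,0,255));rect(563.5,-236.3,.159,90,130,75,(255,0,0))
cv2.imwrite("pics/c5.png",im[1660:2180,1220:1920])
E
```

```text
(no output)
```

View pics/c5.png

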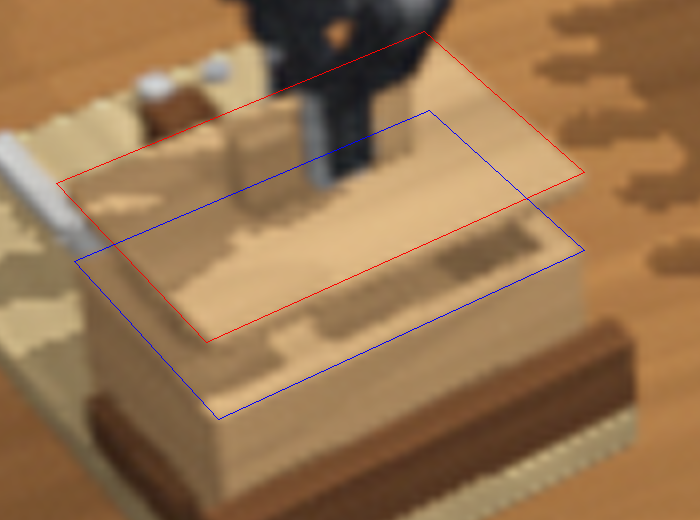

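Both outlines lie on the real edges: the lid (red) matches to about 1–2 mm and the rim (blue) matches too. I'll settle and hand in.

Emit:
play_rows(plan=[[0,0,0,0,0,0,-1],[0,0,0,0,0,0,-1],[0,0,0,0,0,0,-1]])

```text
time_s: 10.52
eef_pos: [564.3, -237.3, 114.5]
ee_rot: [0.002, 0.648, 0.761, -0.0]
force: [-1.0, -0.3, -1.0]
grip_width: 0.173
```

```bash
python3 st.py && python3 -c "
from h import *
print(np.abs(sense()['dq']).max()); p=sense()['eef_pos']
if abs(p[2]-113.7)<3: print('fin',ctrl.finish_job())"
```

```text
10.5167 [ 564.3 -237.3  114.5] yaw 0.16 z [ 0.0024 -0.0023 -1.    ] [-1.  -0.3 -1. ] 0.17293583876182056
0.0028198475832032664
the job is handed in; nothing more can be done
fin None
```

The job is handed in at about 10.5 s on the clock. The clamp jaw is pushed home, and the lid is held over the box without having touched it. `finish_job` reports no verdict, so these results rest on my own checks.

- **Jaw:** I pushed it with shut fingers until it stopped, with a reaction of about 76 N. That is higher than I meant, because I kept stepping after it reached the stop. The top view afterwards showed the pad flush against the box.
- **Carry:** I took the lid by its handle, with the fingers closed to about 15 mm on the 16 mm bar. I carried it over the rack with its underside about 220 mm up. No unexpected forces showed, and nothing looked disturbed in a picture taken just before the rack. I took no full view of the bystanders after that.
- **Final pose:** The lid is about 1–2 mm off the box centre and within 0.01 rad of square and level. By the tool's reading its lowest face is about 16 mm above the rim, and the arm is still.
- **Agreement:** In the last scene picture the predicted lid and rim outlines fell on the real edges. The top camera could not confirm the final pose because the arm hid the lid.

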